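Change the feed of a coil winder with its gate lever

TASK

Change the feed of the coil winder: push its selector lever with the fingers out of the near middle slot, across the gate, and fully home into the far slot that has the tall index pin standing at its end (the other far slot has only a flat plug). Push the knob from outside only, never pinch it between the fingers; leave the lever there, let go of everything, and leave the things lying around the winder where they are.

Things in the scene. Friction and masses are not known exactly. Their poses are not given: they have to be found in the camera images.
- winder: Coil winder, fixed to the bench: grey feed box 200 x 250 mm, flat top 88 mm above the bench; its base plate reaches 285 mm to the left (+y), where a copper-wound bobbin sits between supports (all under 95 mm high). Origin: on the bench under the gate's crossing; x points away from the robot side ('far'), y left, z up. 'Near' is -x.
- gate_mid (a point): Middle of the crossway, on the top of the aluminium gate plate, 100 mm above the winder's origin. All slots are 17 mm wide. The crossway runs along the winder's y. From it three near slots run to -x, at y = -30, 0 and 30 mm, and two far slots to +x, at y = -30 and 30 mm. There is no far slot in the middle: the crossway's far wall stops a lever pushed forward out of the near middle slot.
- far_left (a point): End of the far left slot on the plate's top: x = 34.5, y = 30 mm in the winder's frame. All slots end 34.5 mm from the crossway's centre line; the crossway ends at the outer sides of the outer slots (y = +-38.5 mm), so a lever pushed sideways to the stop is in line with the outer slots.
- far_right (a point): End of the far right slot on the plate's top: x = 34.5, y = -30 mm in the winder's frame.
- knob (a point): Centre of the lever's black knob, a rounded block 32 x 32 x 34 mm high, sides square to the winder's x and y, on a round 12 mm steel stem, 190 mm above the lever's pivot (at the winder's origin, bench height). It ranges about +-55 mm in winder x, +-60 mm in y. The lever rocks both ways, stays where left, and moves at about 2 N on the knob; the gate's walls stop its stem; press at 6 to 12 N.
- lever_fore (a joint): Lever angle fore and aft, rad: 0 upright (in the crossway), positive leaning to the winder's +x (far slots), negative towards -x (near slots). Against the end of a slot about +-0.28, against the crossway's far wall about 0.03. Knob, in the winder's frame: x = 190 mm cos(side) sin(fore), y = 190 mm sin(side), z = 190 mm cos(side) cos(fore).
- lever_side (a joint): Lever angle sideways, rad: 0 in the middle slot, positive leaning to the winder's +y (left). Centred in the outer slots about +-0.30, against their outer sides about +-0.32.
- index_pin: Upright dark steel index pin, 14 mm diameter, 36 mm tall, standing fixed on the gate plate 62 mm beyond the crossway, at y = +30 or -30 mm in the winder's frame, behind the end of the far slot to be chosen. Origin: centre of its foot.
- blank_plug: Flat dark steel plug, 18 mm diameter, 4 mm high, fixed in the same place behind the other far slot. Origin: centre of its underside.
- board_stack: Bystander, loose: stack of green circuit boards on a white plastic foot, 100 x 100 mm, 112 mm tall, right of the winder. Origin: centre of its underside.
- spare_bobbin: Bystander, loose: upright copper bobbin, 52 mm diameter, 40 mm high, beyond the winder. Origin: centre of its underside as built (upright).
- jar: Bystander, loose: small amber glass jar, 48 mm diameter, 60 mm high, beyond the winder to its right. Origin: centre of its underside.
- screwdriver: Bystander, loose: screwdriver 160 mm long lying on the bench right beside the winder, along its x. Origin: about the middle of the tool, at bench height.

How it is judged:
By the outcome, as a careful person would: the job done as asked, in the order asked, and still so for the second after the job is handed in, with the robot touching nothing.
It also fails if it takes over 51 s, if anything falls off the work surface, if the arm or the gripper's body presses on something with over 40 N, if the wrist force passes 120 N, or if a joint passes its speed limit or range.

ROBOT

A 6-joint arm with a two-finger parallel gripper is mounted at the origin on the work surface. World frame = base frame: x ahead of the robot, y to its left, z up, the work surface at z = 0. Lengths are in m, angles in rad, forces in N, time in s.
With the tool pointing down it reaches from about 0.375 to 0.9 m from the base axis. Payload 3.1 kg.
Tool frame: the origin (TCP) lies on the centre line of the jaws, within the pads' length; the fingertips stand 22 mm ahead of it and the grasp point (between the pads) lies 3 mm ahead of it; x points along the fingers, z is the direction in which the jaws open and shut, and the axes are right-handed (so a half turn about x gives the same grasp; the last joint's range is limited). The gripper opens to 87 mm and grips with 3 to 60 N. Pads are 19 mm wide; open, the fingers measure 117 mm over their backs; the gripper's body (75 mm by 190 mm) begins 51 mm behind the grasp point.
Start: joints at [0.936, 0.527, 1.433, -0, 1.181, -0.178], TCP at [0.275, 0.561, 0.245] pointing down, gripper open.
Joint ranges: [-3.08, 3.08], [-0.75, 2.2], [0.22, 2.44], [-1.43, 4.57], [0, 2.65], [-2.85, 2.85]. Speed limits (rad/s): [2.79, 2.79, 3.14, 3.14, 3.14, 3.14].

INTERFACE

Orientations are given as a unit quaternion [x, y, z, w].
In Python, from rig import sense, snapshot, camera_model, sign_off gives the robot as it stands.
- The arm moves only by the tool play_rows, never from a script. Its argument "series" is a list of rows, each a list of 5 numbers: the opening, from -1 (shut) to 1 (fully open), then the shift along the tool's x, y, z normalised to -1 to 1, where 1 is 0.025 m, then the turn about the tool's x normalised to -1 to 1, where 1 is 90 degrees. In form: [[claw, x, y, z, spin], ...]. A call has 1 to 8 rows; each row shifts and turns the commanded pose from where the row before left it, along the tool's axes as they then stand; what a row does not reach is not made up. A row lasts 1/12 s, in which the tool goes at most 41.7 mm and 7.16 degrees, less where a joint would pass 70% of its speed; a pose out of reach is approached as far as the arm can. A call with a number of a shift or a turn outside -1 to 1 is refused whole. A call with a gripper value outside its range is refused whole. The fingers move at their own pace and stop on an object; the grip force is fixed at half the most. Time passes only in rows, so rows that do not move let the fingers close. It gives the time, the measured TCP pose, the force and the opening at its end, in the units of the state.
- sense(): the state, without advancing time (a new reading comes with each control period).
- snapshot(name): name is "scene" or "side" or "wrist"; returns (picture, depth): 480x640x3 uint8, blue, green, red; 480x640 float32, m along the optical axis (not along the pixel's ray), 0 where there is no reading.
- camera_model(name): a dict with "mtx" (3x3 intrinsics, pixels), "k1" (the pictures are not rectified: a ray, as slopes to the right and down, at radius r is drawn at 1 + k1 r^2 times it, then the intrinsics apply), "R" (3x3) and "t" (3): a world point X has camera coordinates R X + t; the wrist camera has in their place "tool_from_camera" (4x4, takes a point from camera to tool coordinates, whose origin is the TCP and whose axes are the tool frame's). Camera axes: x right, y down, z forward; pixel columns grow to the right and rows downward; lengths in m; the calibration is good to about 2 mm. A picture is of the moment at which its call begins: read the wrist's pose just before it. camera_model takes no time and is no camera call.
- sign_off(): hands the job in, once; it reports no verdict.
The state is a dict: "clock": time; "joint_pos": joint angles; "dq": joint speeds; "effort": joint torques, N m; "ee_pos": TCP position; "orientation": TCP orientation; "wrist_force": force on the tool from outside, world axes, zero at the start; "moment": the same for the moment, N m; "grip_width": opening from 0.0 (shut) to 1.0 (fully open).
Only numpy, scipy, OpenCV 4.12 (cv2) and the standard library are available. Lean on these libraries where they do the work, as an engineer would, in place of code of your own. Each camera call takes 0.05 s, during which the arm holds its last target.

## Working session

There is one attempt and no reset: what is moved stays moved. The work goes in short steps, Python scripts to look and compute and a tool call to move; the robot and the scene stay as the last step left them, time stands still between calls to the robot, and variables do not carry over. Pictures are saved under pics/ and viewed, and the job is handed in when it is done.

Besides the shell and the picture viewer there is one more tool, called after "Call:" by a JSON object that holds its "api" and its "payload", one argument or row to a line. play_rows: Moves the arm, as the interface text tells. Its arguments: {"type":"object","properties":{"series":{"type":"array","items":{"type":"array","items":{"type":"number"}}}},"required":["series"]}

```bash
mkdir -p pics; ls; cat > h.py <<'E'
import numpy as np,cv2
from rig import sense,snapshot,camera_model
E
python3 - <<'E'
from h import *
s=sense();print({k:np.round(v,3) for k,v in s.items()})
for n in("scene","side","wrist"):
    p,d=snapshot(n);cv2.imwrite(f"pics/{n}0.png",p);np.save(f"pics/{n}0.npy",d)
    print(n,{k:np.round(v,3).tolist() for k,v in camera_model(n).items()})
E
```

```text
pics
{'clock': np.float64(0.0), 'joint_pos': array([ 0.936,  0.528,  1.434, -0.   ,  1.181, -0.179]), 'dq': array([ 0.   , -0.   ,  0.   ,  0.002,  0.   ,  0.001]), 'effort': array([-1.0000e-03, -4.4004e+01, -1.7659e+01,  6.3000e-02,  5.8000e-02,
       -0.0000e+00]), 'ee_pos': array([0.275, 0.561, 0.244]), 'orientation': array([-0.374,  0.601,  0.374,  0.599]), 'wrist_force': array([-0.094, -0.158, -0.04 ]), 'moment': array([-0.013, -0.051,  0.025]), 'grip_width': np.float64(1.0)}
scene {'mtx': [[509.968, 0.0, 319.153], [0.0, 509.968, 235.176], [0.0, 0.0, 1.0]], 'k1': 0.016, 'R': [[-0.555, 0.832, 0.015], [0.676, 0.462, -0.574], [-0.484, -0.308, -0.819]], 't': [0.336, -0.334, 1.461]}
side {'mtx': [[507.782, 0.0, 315.004], [0.0, 507.782, 245.27], [0.0, 0.0, 1.0]], 'k1': -0.043, 'R': [[-0.925, -0.378, -0.02], [-0.26, 0.672, -0.694], [0.276, -0.637, -0.72]], 't': [0.555, 0.25, 0.892]}
wrist {'mtx': [[356.919, 0.0, 326.882], [0.0, 356.919, 239.138], [0.0, 0.0, 1.0]], 'k1': -0.07, 'tool_from_camera': [[-0.0, -0.303, 0.953, -0.139], [0.001, -0.953, -0.303, 0.084], [1.0, 0.001, 0.001, -0.0], [0.0, 0.0, 0.0, 1.0]]}
```

View pics/scene0.png

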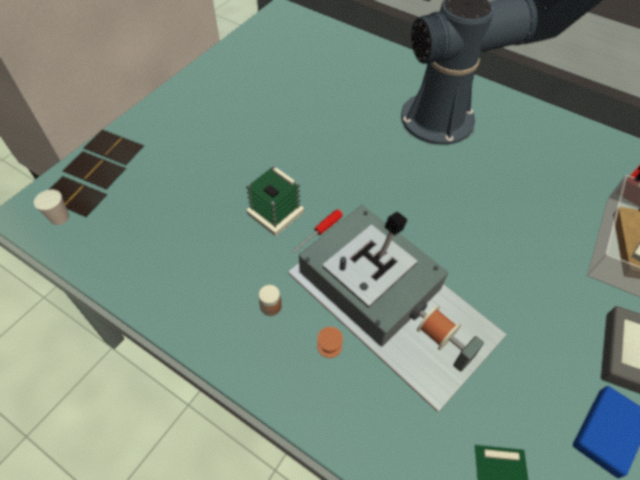

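View pics/side0.png

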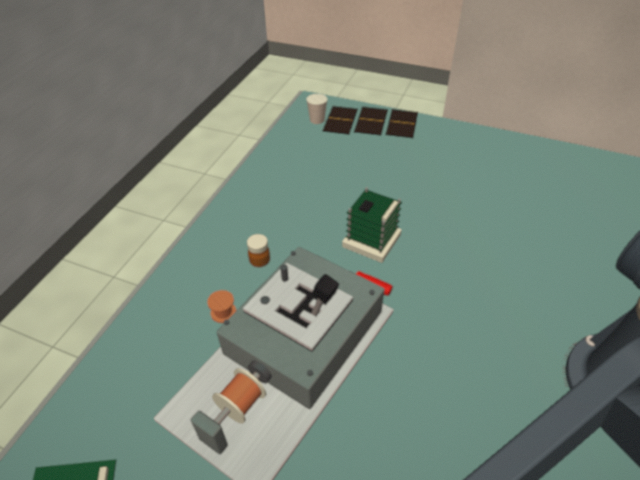

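View pics/wrist0.png

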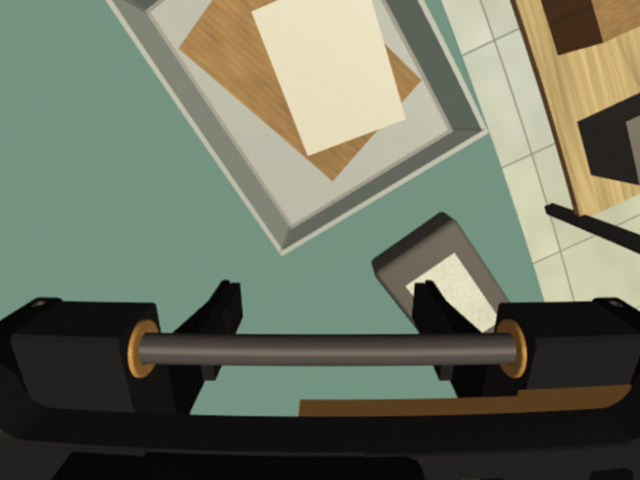

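The pin is at about scene (343,263) and the plug at about (364,287). The pin is on the side away from the copper bobbin, so the target is the far right slot. Next I'll get the winder's pose.

```bash
python3 - <<'E'
import cv2
p=cv2.imread("pics/scene0.png");cv2.imwrite("pics/sc_z.png",cv2.resize(p[190:350,280:460],None,fx=4,fy=3.75*4/3.75,interpolation=cv2.INTER_CUBIC)[:600])
p=cv2.imread("pics/side0.png");cv2.imwrite("pics/si_z.png",cv2.resize(p[240:390,210:400],None,fx=4,fy=4,interpolation=cv2.INTER_CUBIC))
E
```

```text
(no output)
```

View pics/sc_z.png

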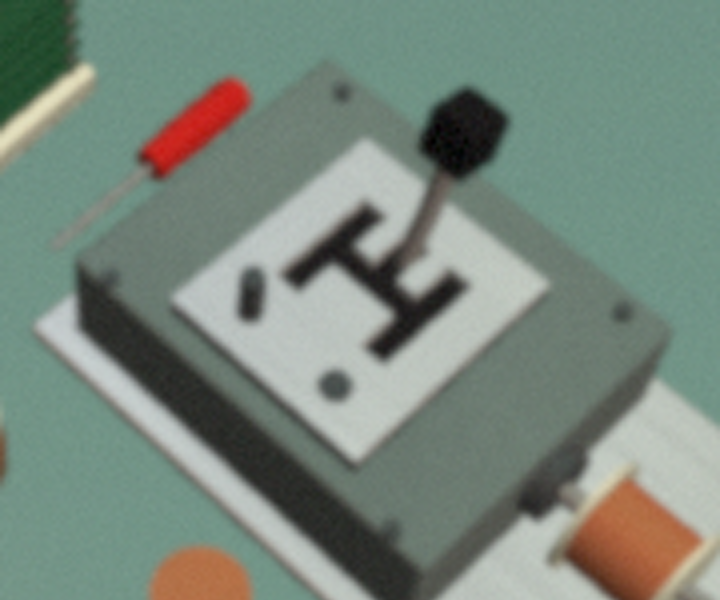

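View pics/si_z.png

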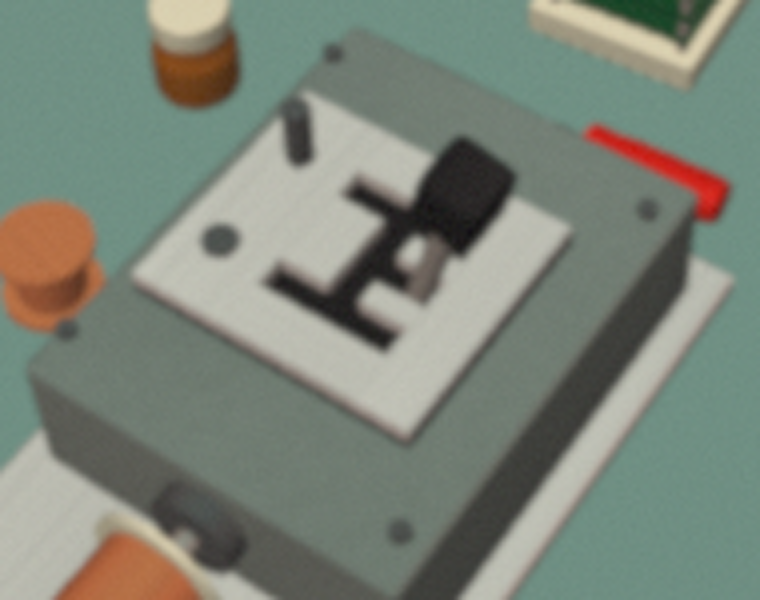

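```bash
cat >> h.py <<'E'
def proj(n,X,cm=None):
    c=cm or camera_model(n);X=np.atleast_2d(X)
    P=X@np.array(c["R"]).T+np.array(c["t"]);a=P[:,:2]/P[:,2:]
    a=a*(1+c["k1"]*(a**2).sum(1,keepdims=True));M=np.array(c["mtx"])
    return a*[M[0,0],M[1,1]]+[M[0,2],M[1,2]]
def W(p,X):
    X=np.atleast_2d(X);c,s=np.cos(p[2]),np.sin(p[2])
    return np.c_[c*X[:,0]-s*X[:,1]+p[0],s*X[:,0]+c*X[:,1]+p[1],X[:,2]]
E
cat > fit.py <<'E'
from h import *
from scipy.optimize import least_squares
sc=np.array([280,190]);si=np.array([210,240])
pts=dict(plug=(62,30,104),pf=(62,-30,100),pt=(62,-30,136),fr=(34.5,-30,100),fl=(34.5,30,100),nr=(-34.5,-30,100),nl=(-34.5,30,100))
S=dict(plug=(336,384),pt=(255,272),fr=(288,280),fl=(376,356),nr=(373,208),nl=(460,281))
D=dict(plug=(220,240),pt=(292,104),fr=(350,183),fl=(268,278),nl=(390,345))
B=['nr','fr','fl','nl'];sg=np.array([(-1,-1),(1,-1),(1,1),(-1,1)])
BS=np.array([(327,62),(80,262),(415,592),(670,330)]);BD=np.array([(693,205),(355,30),(33,368),(400,600)])
PS=np.array([(548,287),(368,138),(172,298),(355,465)])[[1,2,3,0]];PD=np.array([(572,232),(310,92),(132,270),(405,440)])
cs,cd=camera_model("scene"),camera_model("side")
def res(q):
    p=q[:3];r=[]
    for k in S:r.append(proj("scene",W(p,np.array(pts[k])/1e3),cs)[0]-(np.array(S[k])/4+sc))
    for k in D:r.append(proj("side",W(p,np.array(pts[k])/1e3),cd)[0]-(np.array(D[k])/4+si))
    X=np.c_[sg*[.1,.125]+q[3:5],np.full(4,.088)];X=W(p,X)
    r+=list(proj("scene",X,cs)-(BS/4+sc))+list(proj("side",X,cd)-(BD/4+si))
    X=W(p,np.c_[sg*q[5:7]+[q[7],0],np.full(4,.1)])
    r+=list(proj("scene",X,cs)-(PS/4+sc))+list(proj("side",X,cd)-(PD/4+si))
    return np.ravel(r)
best=min((least_squares(res,[.6,.2,y,0,0,.08,.07,0],loss='soft_l1') for y in(0,1,-1,2,-2,3)),key=lambda o:o.cost)
q=best.x;print(np.round(q,4),best.cost);print(np.round(res(q).reshape(-1,2),1).tolist())
np.save("pose.npy",q[:3])
E
python3 fit.py
```

```text
[ 5.755e-01  1.148e-01 -2.205e-01  1.500e-03  5.000e-04  7.490e-02
  6.520e-02  9.700e-03] 27.967120324574143
[[-0.4, -0.5], [-0.5, 0.5], [-0.4, 0.2], [-1.3, -0.6], [0.9, -0.5], [0.2, -1.4], [-0.7, 0.2], [0.4, 1.6], [-1.0, 1.0], [-0.4, -1.1], [0.6, 0.2], [0.5, -1.8], [-2.5, -1.5], [1.1, -4.4], [1.8, -0.0], [1.2, -2.2], [-1.0, -1.5], [-4.9, -0.3], [-3.6, 0.8], [-0.1, -0.6], [-0.4, -0.8], [-0.2, -1.4], [0.6, -1.0], [-0.5, 0.1], [-1.1, 0.6], [-0.7, 1.4], [-0.3, -0.4]]
```

```bash
sed -i 's/sg\*\[.1,.125\]/sg*q[8:10]/; s/.07,0\],loss/.07,0,.1,.125],loss/' fit.py; python3 fit.py
python3 - <<'E'
from h import *
p=np.load("pose.npy")
# knob from scene/side triangulation: dark blob visible centre
for n in("scene","side"):
    im=cv2.imread(f"pics/{n}0.png");X=[]
    for f in(-.28,-.2,0):
        X.append([.19*np.sin(f),0,.19*np.cos(f)])
    X+= [[0,0,.1],[.0345,-.03,.1],[.062,-.03,.136],[-.0345,0,.1]]
    u=proj(n,W(p,X));print(n,u.round(1).tolist())
print(W(p,X).round(3), p)
E
```

```text
[ 5.755e-01  1.148e-01 -2.207e-01 -2.000e-04  1.000e-03  7.490e-02
  6.520e-02  9.700e-03  9.840e-02  1.211e-01] 21.733598191949223
[[-0.4, -0.5], [-0.5, 0.5], [-0.4, 0.2], [-1.3, -0.6], [0.9, -0.5], [0.2, -1.4], [-0.7, 0.2], [0.4, 1.6], [-1.0, 1.0], [-0.4, -1.1], [0.6, 0.2], [2.0, -0.7], [-0.0, -1.2], [0.9, -6.7], [0.5, -1.1], [0.1, -0.6], [-0.9, 0.4], [-2.2, -0.8], [-2.3, -0.8], [-0.1, -0.6], [-0.4, -0.8], [-0.2, -1.4], [0.6, -1.0], [-0.5, 0.1], [-1.1, 0.6], [-0.7, 1.4], [-0.3, -0.4]]
scene [[395.6, 222.2], [390.9, 225.2], [378.2, 234.8], [373.5, 259.5], [351.6, 260.2], [343.3, 258.5], [384.6, 250.1]]
side [[326.4, 289.6], [318.8, 284.2], [300.0, 272.9], [302.1, 305.9], [296.5, 286.7], [283.4, 267.6], [318.0, 314.7]]
[[0.524 0.126 0.183]
 [0.539 0.123 0.186]
 [0.576 0.115 0.19 ]
 [0.576 0.115 0.1  ]
 [0.603 0.078 0.1  ]
 [0.629 0.072 0.136]
 [0.542 0.122 0.1  ]] [ 0.57552352  0.1148375  -0.22067079]
```

```bash
cat > st.py <<'E'
from h import *
from scipy.spatial.transform import Rotation as Ro
import sys
p=np.load("pose.npy");s=sense();R=Ro.from_quat(s["orientation"]).as_matrix()
A=Ro.from_euler("z",p[2]).as_matrix()
T=A.T@(s["ee_pos"]-[p[0],p[1],0])
print("t",round(s["clock"],2),"TCP in winder mm",(T*1e3).round(1),"tip z",round(T[2]*1e3-22,1),"F wind",(A.T@s["wrist_force"]).round(1))
print("tool axes in winder (cols x y z)\n",(A.T@R).round(3), "q",s["joint_pos"].round(2),"grip",s["grip_width"])
if len(sys.argv)>3:
    g=np.array([float(v) for v in sys.argv[1:4]])/1e3
    print("shift rows units",((A.T@R).T@(g-T)/.025).round(2))
E
python3 st.py
```

```text
t 0.15 TCP in winder mm [-391.1  369.3  243.8] tip z 221.8 F wind [-0.9  0.7 -0.5]
tool axes in winder (cols x y z)
 [[-0.001 -0.972  0.233]
 [-0.002  0.233  0.972]
 [-1.     0.    -0.002]] q [ 0.94  0.53  1.43  0.    1.18 -0.18] grip 1.00082881928703
```

Call:
{"api": "play_rows", "payload": {
  "series": [
    [-1,0,0,0,-0.075],
    [-1,0,0,0,-0.075],
    [-1,0,0,0,0],
    [-1,0,0,0,0],
    [-1,0,0,0,0],
    [-1,0,0,0,0]
  ]
}}

```text
clock: 0.65
ee_pos: [0.275, 0.5611, 0.2444]
orientation: [-0.442, 0.552, 0.442, 0.552]
wrist_force: [0.4, -0.3, -0.9]
grip_width: 0.629
```

Call:
{"api": "play_rows", "payload": {
  "series": [
    [-1,0,-0.7,-0.9,0],
    [-1,0,-0.7,-0.9,0],
    [-1,0,-0.7,-0.9,0],
    [-1,0,-0.7,-0.9,0],
    [-1,0,-0.7,-0.9,0],
    [-1,0,-0.7,-0.9,0],
    [-1,0,-0.7,-0.9,0],
    [-1,0,-0.7,-0.9,0]
  ]
}}

```text
clock: 1.32
ee_pos: [0.3728, 0.3538, 0.2447]
orientation: [-0.442, 0.552, 0.442, 0.552]
wrist_force: [0.5, -1.2, 0.1]
grip_width: 0.041
```

```bash
python3 st.py -105 0 244
```

```text
t 1.32 TCP in winder mm [-250.1  188.8  244.7] tip z 222.7 F wind [ 0.7 -1.1  0.1]
tool axes in winder (cols x y z)
 [[ 0.    -1.     0.001]
 [ 0.     0.001  1.   ]
 [-1.    -0.     0.   ]] q [ 0.54  0.38  1.71 -0.    1.05 -0.81] grip 0.041433564545689895
shift rows units [ 0.03 -5.81 -7.55]
```

Call:
{"api": "play_rows", "payload": {
  "series": [
    [-1,0,-0.7,-0.95,0],
    [-1,0,-0.7,-0.95,0],
    [-1,0,-0.7,-0.95,0],
    [-1,0,-0.7,-0.95,0],
    [-1,0,-0.7,-0.95,0],
    [-1,0,-0.7,-0.95,0],
    [-1,0,-0.7,-0.95,0],
    [-1,0,-0.7,-0.9,0]
  ]
}}

```text
clock: 1.98
ee_pos: [0.4682, 0.1387, 0.2448]
orientation: [-0.442, 0.552, 0.442, 0.552]
wrist_force: [0.1, 0.8, -0.4]
grip_width: 0.004
```

Call:
{"api": "play_rows", "payload": {
  "series": [
    [-1,0.6,0,0,0],
    [-1,0.7,0,0,0],
    [-1,0.7,0,0,0],
    [-1,0.5,0,0,0],
    [-1,0,0,0,0]
  ]
}}

```text
clock: 2.4
ee_pos: [0.4662, 0.1398, 0.18]
orientation: [-0.441, 0.554, 0.443, 0.551]
wrist_force: [-0.4, 1.3, 0.4]
grip_width: 0.006
```

```bash
python3 st.py; python3 - <<'E'
from h import *
a=snapshot("scene")[0];b=snapshot("side")[0]
cv2.imwrite("pics/a1.png",np.hstack([cv2.resize(a[160:310,280:480],(400,300)),cv2.resize(b[200:350,210:410],(400,300))]))
E
```

```text
t 2.4 TCP in winder mm [-112.1    0.5  180. ] tip z 158.0 F wind [-0.7  1.2  0.4]
tool axes in winder (cols x y z)
 [[-0.005 -1.     0.001]
 [-0.001  0.001  1.   ]
 [-1.     0.005 -0.001]] q [ 0.06  0.44  1.84  0.    0.87 -1.29] grip 0.005684313308685324
```

View pics/a1.png

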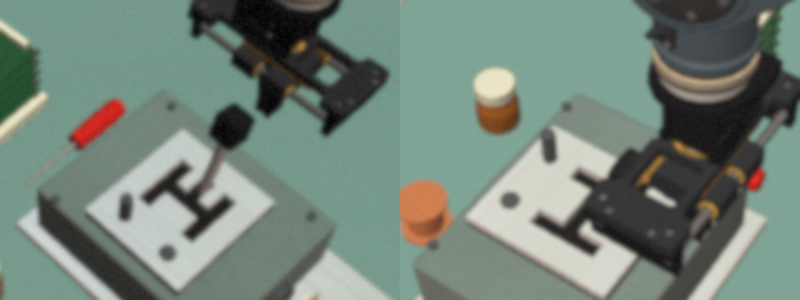

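The left half shows the closed fingers just on the near side of the knob, in line with it. Now I'll push forward.

Call:
{"api": "play_rows", "payload": {
  "series": [
    [-1,0,-0.4,0,0],
    [-1,0,-0.4,0,0],
    [-1,0,-0.4,0,0],
    [-1,0,-0.4,0,0],
    [-1,0,-0.4,0,0],
    [-1,0,-0.4,0,0],
    [-1,0,-0.3,0,0],
    [-1,0,-0.3,0,0]
  ]
}}

```text
clock: 3.17
ee_pos: [0.5419, 0.1235, 0.182]
orientation: [-0.442, 0.552, 0.442, 0.552]
wrist_force: [-2.3, 0.0, 1.8]
grip_width: 0.006
```

```bash
python3 st.py
```

```text
t 3.17 TCP in winder mm [-34.7   1.1 182. ] tip z 160.0 F wind [-2.2 -0.5  1.8]
tool axes in winder (cols x y z)
 [[ 0. -1. -0.]
 [ 0. -0.  1.]
 [-1. -0.  0.]] q [ 0.02  0.52  1.67  0.    0.95 -1.33] grip 0.005518040057136776
```

Call:
{"api": "play_rows", "payload": {
  "series": [
    [-1,0,-0.2,0,0],
    [-1,0,-0.15,0,0],
    [-1,0,-0.1,0,0],
    [-1,0,0,0,0]
  ]
}}

```text
clock: 3.5
ee_pos: [0.5523, 0.1212, 0.1819]
orientation: [-0.442, 0.552, 0.442, 0.552]
wrist_force: [-1.7, -0.6, 1.1]
grip_width: 0.004
```

Call:
{"api": "play_rows", "payload": {
  "series": [
    [-1,0,-0.1,0,0],
    [-1,0,0,0,0]
  ]
}}

```text
clock: 3.67
ee_pos: [0.5543, 0.1208, 0.182]
orientation: [-0.442, 0.552, 0.442, 0.552]
wrist_force: [-1.9, 0.6, 0.4]
grip_width: 0.005
```

```bash
python3 st.py
```

```text
t 3.67 TCP in winder mm [-22.    1.2 182. ] tip z 160.0 F wind [-1.9  0.2  0.4]
tool axes in winder (cols x y z)
 [[-0.    -1.    -0.001]
 [-0.    -0.001  1.   ]
 [-1.     0.    -0.   ]] q [ 0.02  0.53  1.64 -0.    0.97 -1.33] grip 0.004866036876639225
```

Call:
{"api": "play_rows", "payload": {
  "series": [
    [-1,0,-0.08,0,0],
    [-1,0,-0.04,0,0],
    [-1,0,0,0,0]
  ]
}}

```text
clock: 3.92
ee_pos: [0.5553, 0.1206, 0.1819]
orientation: [-0.441, 0.553, 0.443, 0.551]
wrist_force: [-5.1, 1.6, 3.5]
grip_width: 0.005
```

Call:
{"api": "play_rows", "payload": {
  "series": [
    [-1,0,-0.08,0,0],
    [-1,0,0,0,0]
  ]
}}

```text
clock: 4.08
ee_pos: [0.5556, 0.1205, 0.182]
orientation: [-0.44, 0.554, 0.444, 0.55]
wrist_force: [-8.9, 2.1, 7.0]
grip_width: 0.006
```

```bash
python3 st.py
```

```text
t 4.08 TCP in winder mm [-20.7   1.2 182. ] tip z 160.0 F wind [-9.2  0.1  7. ]
tool axes in winder (cols x y z)
 [[-0.009 -1.    -0.001]
 [-0.001 -0.001  1.   ]
 [-1.     0.009 -0.001]] q [ 0.02  0.54  1.63  0.    0.98 -1.34] grip 0.0063429452138483895
```

The lever is against the crossway's far wall, at 9 N. I'll back off and go round to the left side of the knob.

Call:
{"api": "play_rows", "payload": {
  "series": [
    [-1,0,0.6,0,0],
    [-1,0,0.4,0,0],
    [-1,0,0,0.8,0],
    [-1,0,0,0.8,0],
    [-1,0,0,0.8,0],
    [-1,0,-0.9,0,0],
    [-1,0,-1,0,0],
    [-1,0,-0.2,0,0]
  ]
}}

```text
clock: 4.75
ee_pos: [0.6041, 0.1719, 0.1827]
orientation: [-0.444, 0.55, 0.44, 0.554]
wrist_force: [0.8, 0.3, -0.0]
grip_width: 0.004
```

```bash
python3 st.py; python3 - <<'E'
from h import *
a=snapshot("scene")[0];b=snapshot("side")[0]
cv2.imwrite("pics/a2.png",np.hstack([cv2.resize(a[160:310,280:480],(400,300)),cv2.resize(b[200:350,210:410],(400,300))]))
E
```

```text
t 4.75 TCP in winder mm [ 15.4  62.  182.7] tip z 160.7 F wind [ 0.7  0.5 -0. ]
tool axes in winder (cols x y z)
 [[ 0.008 -1.    -0.001]
 [ 0.002 -0.001  1.   ]
 [-1.    -0.008  0.002]] q [ 0.1   0.6   1.49 -0.    1.04 -1.25] grip 0.003575781303164413
```

View pics/a2.png

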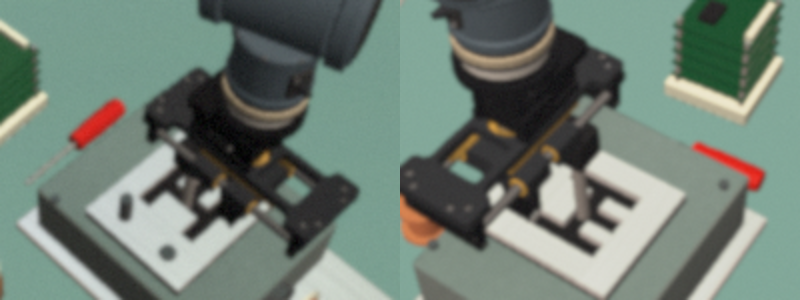

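The lever is upright and the fingers are to its left, overshot to x=15. I'll centre them to about x=6 and push right.

Call:
{"api": "play_rows", "payload": {
  "series": [
    [-1,0,0.36,0,0],
    [-1,0,0,-0.4,0],
    [-1,0,0,-0.4,0],
    [-1,0,0,-0.4,0],
    [-1,0,0,-0.4,0],
    [-1,0,0,-0.4,0],
    [-1,0,0,-0.4,0]
  ]
}}

```text
clock: 5.43
ee_pos: [0.5767, 0.1148, 0.1823]
orientation: [-0.442, 0.552, 0.442, 0.552]
wrist_force: [-0.6, 1.1, -1.1]
grip_width: 0.004
```

```bash
python3 st.py
```

```text
t 5.43 TCP in winder mm [  1.2   0.2 182.3] tip z 160.3 F wind [-0.8  1.  -1.1]
tool axes in winder (cols x y z)
 [[-0.    -1.     0.   ]
 [ 0.001  0.     1.   ]
 [-1.     0.     0.001]] q [ 0.01  0.56  1.59  0.    1.   -1.34] grip 0.003767720441607737
```

Call:
{"api": "play_rows", "payload": {
  "series": [
    [-1,0,-0.15,-0.3,0],
    [-1,0,0,-0.3,0],
    [-1,0,0,-0.15,0],
    [-1,0,0,0,0]
  ]
}}

```text
clock: 5.77
ee_pos: [0.5769, 0.0954, 0.1817]
orientation: [-0.442, 0.552, 0.442, 0.552]
wrist_force: [0.3, 0.9, -0.1]
grip_width: 0.007
```

```bash
python3 st.py; python3 - <<'E'
from h import *
a=snapshot("scene")[0];b=snapshot("side")[0]
cv2.imwrite("pics/a3.png",np.hstack([cv2.resize(a[160:310,280:480],(400,300)),cv2.resize(b[200:350,210:410],(400,300))]))
E
```

```text
t 5.77 TCP in winder mm [  5.6 -18.6 181.7] tip z 159.7 F wind [ 0.1  0.9 -0.1]
tool axes in winder (cols x y z)
 [[-0.    -1.     0.001]
 [-0.     0.001  1.   ]
 [-1.     0.    -0.   ]] q [-0.03  0.55  1.6  -0.    0.99 -1.38] grip 0.006552507026302995
```

View pics/a3.png

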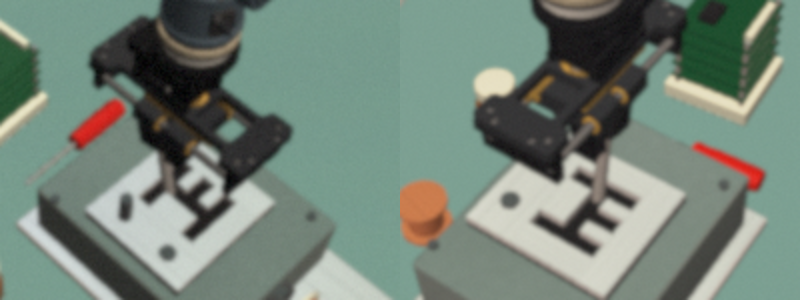

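The stem leans right and is nearly in line with the right slots. I'll press on to the stop.

Call:
{"api": "play_rows", "payload": {
  "series": [
    [-1,0,0,-0.12,0],
    [-1,0,0,-0.12,0],
    [-1,0,0,0,0]
  ]
}}

```text
clock: 6.12
ee_pos: [0.5757, 0.0906, 0.182]
orientation: [-0.442, 0.552, 0.442, 0.552]
wrist_force: [1.1, 1.8, -1.2]
grip_width: 0.004
```

Call:
{"api": "play_rows", "payload": {
  "series": [
    [-1,0,0,-0.12,0],
    [-1,0,0,0,0]
  ]
}}

```text
clock: 6.28
ee_pos: [0.5749, 0.0876, 0.182]
orientation: [-0.442, 0.552, 0.442, 0.552]
wrist_force: [0.5, 1.3, -0.3]
grip_width: 0.004
```

```bash
python3 st.py
```

```text
t 6.28 TCP in winder mm [  5.4 -26.7 182. ] tip z 160.0 F wind [ 0.2  1.4 -0.3]
tool axes in winder (cols x y z)
 [[ 0.    -1.    -0.001]
 [-0.    -0.001  1.   ]
 [-1.    -0.    -0.   ]] q [-0.04  0.55  1.6  -0.    0.99 -1.39] grip 0.004289507358459106
```

Call:
{"api": "play_rows", "payload": {
  "series": [
    [-1,0,0,-0.12,0],
    [-1,0,0,0,0]
  ]
}}

```text
clock: 6.45
ee_pos: [0.5742, 0.0845, 0.182]
orientation: [-0.442, 0.552, 0.442, 0.552]
wrist_force: [1.1, 1.7, -0.9]
grip_width: 0.004
```

Call:
{"api": "play_rows", "payload": {
  "series": [
    [-1,0,0,-0.1,0],
    [-1,0,0,0,0]
  ]
}}

```text
clock: 6.62
ee_pos: [0.5737, 0.0827, 0.1819]
orientation: [-0.442, 0.552, 0.442, 0.552]
wrist_force: [-0.1, 4.0, -2.2]
grip_width: 0.006
```

```bash
python3 st.py
```

```text
t 6.62 TCP in winder mm [  5.3 -31.7 181.9] tip z 159.9 F wind [-1.   3.9 -2.2]
tool axes in winder (cols x y z)
 [[-0.    -1.     0.   ]
 [ 0.001  0.     1.   ]
 [-1.     0.     0.001]] q [-0.05  0.55  1.61  0.    0.99 -1.4 ] grip 0.005663544067568858
```

Call:
{"api": "play_rows", "payload": {
  "series": [
    [-1,0,0,-0.1,0],
    [-1,0,0,0,0]
  ]
}}

```text
clock: 6.78
ee_pos: [0.5735, 0.0818, 0.1818]
orientation: [-0.441, 0.551, 0.443, 0.554]
wrist_force: [2.1, 8.7, -3.7]
grip_width: 0.006
```

```bash
python3 st.py
```

```text
t 6.78 TCP in winder mm [  5.3 -32.7 181.8] tip z 159.8 F wind [ 0.1  9.  -3.7]
tool axes in winder (cols x y z)
 [[ 0.    -1.     0.001]
 [ 0.004  0.001  1.   ]
 [-1.    -0.     0.004]] q [-0.05  0.55  1.61  0.01  0.98 -1.41] grip 0.006308688118862923
```

The lever is at the side stop, 9 N. I'll go round to the near side.

Call:
{"api": "play_rows", "payload": {
  "series": [
    [-1,0,0,0.6,0],
    [-1,0,0,0.6,0],
    [-1,0,1,0,0],
    [-1,0,1,0,0],
    [-1,0,0.4,0,0],
    [-1,0,0,0,0]
  ]
}}

```text
clock: 7.28
ee_pos: [0.5183, 0.1224, 0.182]
orientation: [-0.442, 0.553, 0.443, 0.55]
wrist_force: [0.3, -0.5, 0.6]
grip_width: 0.001
```

```bash
python3 st.py -50 -58 182; python3 - <<'E'
from h import *
a=snapshot("scene")[0];b=snapshot("side")[0]
cv2.imwrite("pics/a4.png",np.hstack([cv2.resize(a[160:310,280:480],(400,300)),cv2.resize(b[200:350,210:410],(400,300))]))
E
```

```text
t 7.28 TCP in winder mm [-57.5  -5.1 182. ] tip z 160.0 F wind [ 0.4 -0.4  0.6]
tool axes in winder (cols x y z)
 [[-0.003 -1.    -0.002]
 [-0.002 -0.002  1.   ]
 [-1.     0.003 -0.002]] q [ 0.02  0.49  1.72 -0.    0.93 -1.33] grip 0.000745157554101767
shift rows units [ 0.   -0.29 -2.11]
```

View pics/a4.png

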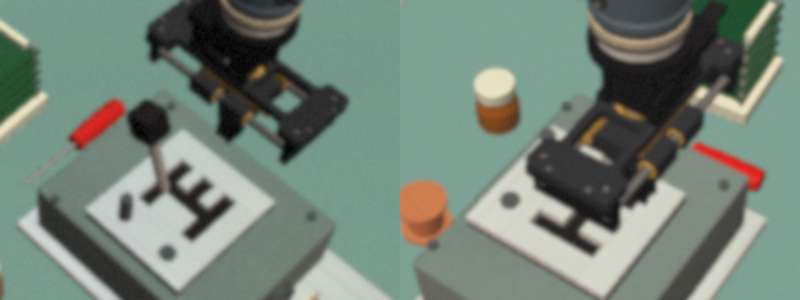

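The lever stands in line with the right slots and the finger is on its near side. Now I'll move right to y=-58 and push forward.

Call:
{"api": "play_rows", "payload": {
  "series": [
    [-1,0,0,-0.7,0],
    [-1,0,0,-0.7,0],
    [-1,0,0,-0.7,0],
    [-1,0,-0.4,0,0],
    [-1,0,-0.4,0,0],
    [-1,0,-0.4,0,0],
    [-1,0,-0.4,0,0],
    [-1,0,0,0,0]
  ]
}}

```text
clock: 8.05
ee_pos: [0.5518, 0.0621, 0.1821]
orientation: [-0.443, 0.551, 0.441, 0.553]
wrist_force: [-0.9, -0.5, 0.4]
grip_width: 0.002
```

Call:
{"api": "play_rows", "payload": {
  "series": [
    [-1,0,-0.3,0,0],
    [-1,0,-0.3,0,0],
    [-1,0,-0.3,0,0],
    [-1,0,0,0,0]
  ]
}}

```text
clock: 8.38
ee_pos: [0.5723, 0.0575, 0.1817]
orientation: [-0.443, 0.551, 0.442, 0.552]
wrist_force: [0.8, 0.8, -0.4]
grip_width: 0.005
```

```bash
python3 st.py
```

```text
t 8.38 TCP in winder mm [  9.4 -56.6 181.7] tip z 159.7 F wind [ 0.6  0.9 -0.4]
tool axes in winder (cols x y z)
 [[ 0.002 -1.    -0.001]
 [ 0.    -0.001  1.   ]
 [-1.    -0.002  0.   ]] q [-0.09  0.54  1.62  0.    0.98 -1.45] grip 0.005310408904061013
```

Call:
{"api": "play_rows", "payload": {
  "series": [
    [-1,0,-0.15,0,0],
    [-1,0,-0.15,0,0],
    [-1,0,0,0,0]
  ]
}}

```text
clock: 8.63
ee_pos: [0.5782, 0.056, 0.1817]
orientation: [-0.442, 0.552, 0.442, 0.552]
wrist_force: [-2.0, 1.3, -1.8]
grip_width: 0.005
```

Call:
{"api": "play_rows", "payload": {
  "series": [
    [-1,0,-0.1,0,0],
    [-1,0,0,0,0]
  ]
}}

```text
clock: 8.8
ee_pos: [0.5803, 0.0553, 0.1817]
orientation: [-0.442, 0.552, 0.442, 0.552]
wrist_force: [-2.7, 2.6, -1.3]
grip_width: 0.007
```

```bash
python3 st.py; python3 - <<'E'
from h import *
a=snapshot("scene")[0];b=snapshot("side")[0]
cv2.imwrite("pics/a5.png",np.hstack([cv2.resize(a[160:310,280:480],(400,300)),cv2.resize(b[200:350,210:410],(400,300))]))
E
```

```text
t 8.8 TCP in winder mm [ 17.7 -57.  181.7] tip z 159.7 F wind [-3.2  2.  -1.3]
tool axes in winder (cols x y z)
 [[-0.001 -1.    -0.   ]
 [-0.    -0.     1.   ]
 [-1.     0.001 -0.   ]] q [-0.1   0.55  1.6   0.    0.99 -1.45] grip 0.007179627107942215
```

View pics/a5.png

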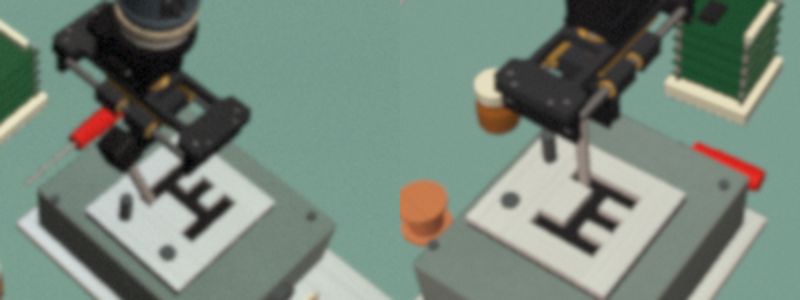

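The stem is well into the far right slot. I'll continue in small steps until it hits the stop.

Call:
{"api": "play_rows", "payload": {
  "series": [
    [-1,0,-0.12,0,0],
    [-1,0,0,0,0]
  ]
}}

```text
clock: 9.07
ee_pos: [0.5834, 0.0546, 0.1819]
orientation: [-0.442, 0.552, 0.442, 0.552]
wrist_force: [-3.4, 1.2, -3.0]
grip_width: 0.004
```

Call:
{"api": "play_rows", "payload": {
  "series": [
    [-1,0,-0.12,0,0],
    [-1,0,0,0,0]
  ]
}}

```text
clock: 9.23
ee_pos: [0.5842, 0.0543, 0.1816]
orientation: [-0.441, 0.553, 0.444, 0.551]
wrist_force: [-6.8, 2.5, -0.1]
grip_width: 0.007
```

```bash
python3 st.py
```

```text
t 9.23 TCP in winder mm [ 21.7 -57.2 181.6] tip z 159.6 F wind [-7.2  0.9 -0.1]
tool axes in winder (cols x y z)
 [[-0.006 -1.    -0.   ]
 [-0.    -0.     1.   ]
 [-1.     0.006 -0.   ]] q [-0.1   0.56  1.59  0.    1.   -1.45] grip 0.007136264077013624
```

Call:
{"api": "play_rows", "payload": {
  "series": [
    [-1,0,-0.1,0,0],
    [-1,0,0,0,0]
  ]
}}

```text
clock: 9.4
ee_pos: [0.5847, 0.0542, 0.1814]
orientation: [-0.439, 0.554, 0.445, 0.549]
wrist_force: [-9.5, 2.9, 3.4]
grip_width: 0.007
```

Call:
{"api": "play_rows", "payload": {
  "series": [
    [-1,0,-0.04,0,0],
    [-1,0,0,0,0],
    [-1,0,0,0,0]
  ]
}}

```text
clock: 9.65
ee_pos: [0.5848, 0.0542, 0.1814]
orientation: [-0.439, 0.555, 0.445, 0.549]
wrist_force: [-11.2, 2.6, 2.2]
grip_width: 0.005
```

```bash
python3 st.py
```

```text
t 9.65 TCP in winder mm [ 22.4 -57.2 181.4] tip z 159.4 F wind [-11.5   0.1   2.2]
tool axes in winder (cols x y z)
 [[-0.012 -1.    -0.001]
 [-0.001 -0.001  1.   ]
 [-1.     0.012 -0.001]] q [-0.1   0.56  1.58  0.    1.01 -1.45] grip 0.005280334924699152
```

It is firmly stopped at 11.5 N, where I predicted (about 20 mm, now 22). I'll withdraw straight back, then up.

Call:
{"api": "play_rows", "payload": {
  "series": [
    [-1,0,0.4,0,0],
    [-1,0,0.8,0,0],
    [-1,0,1,0,0],
    [-1,0,1,0,0],
    [-1,-0.8,1,0,0],
    [-1,-0.8,1,0,0],
    [-1,-0.8,0.5,0,0],
    [-1,0,0,0,0]
  ]
}}

```text
clock: 10.32
ee_pos: [0.4521, 0.0843, 0.2461]
orientation: [-0.445, 0.549, 0.44, 0.554]
wrist_force: [0.4, 0.4, 0.3]
grip_width: 0.006
```

```bash
python3 st.py; python3 - <<'E'
from h import *
a=snapshot("scene")[0];b=snapshot("side")[0]
cv2.imwrite("pics/a6.png",np.hstack([cv2.resize(a[160:310,280:480],(400,300),interpolation=2),cv2.resize(b[200:350,210:410],(400,300),interpolation=2)]))
cv2.imwrite("pics/a6s.png",a)
p=np.load("pose.npy")
f,sd=.28,-.30
k=[.19*np.cos(sd)*np.sin(f),.19*np.sin(sd),.19*np.cos(sd)*np.cos(f)]
for n in("scene","side"):
    o=[280,160] if n=="scene" else [210,200]
    for f in(.22,.25,.28):
        k=[.19*np.cos(sd)*np.sin(f),.19*np.sin(sd),.19*np.cos(sd)*np.cos(f)]
        print(n,f,((proj(n,W(p,k))[0]-o)*2+([400,0] if n=="side" else 0)).round(1))
E
```

```text
t 10.32 TCP in winder mm [-113.8  -56.8  246.1] tip z 224.1 F wind [0.3 0.5 0.3]
tool axes in winder (cols x y z)
 [[ 0.011 -1.    -0.002]
 [ 0.001 -0.002  1.   ]
 [-1.    -0.011  0.001]] q [-0.06  0.3   1.84 -0.    0.99 -1.41] grip 0.00623061241432478
scene 0.22 [126.  145.4]
scene 0.25 [122.2 149.1]
scene 0.28 [118.3 152.9]
side 0.22 [581.8  96.5]
side 0.25 [577.1  95.1]
side 0.28 [572.4  93.8]
```

View pics/a6.png

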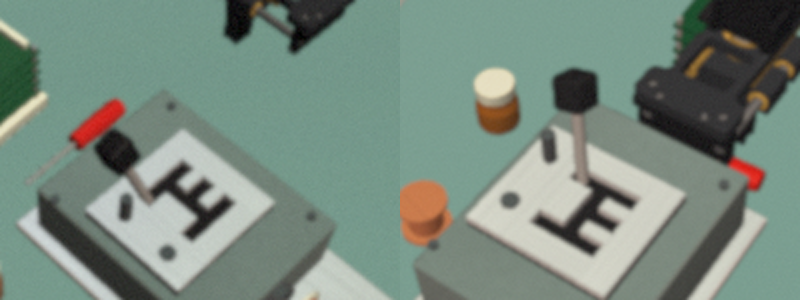

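View pics/a6s.png

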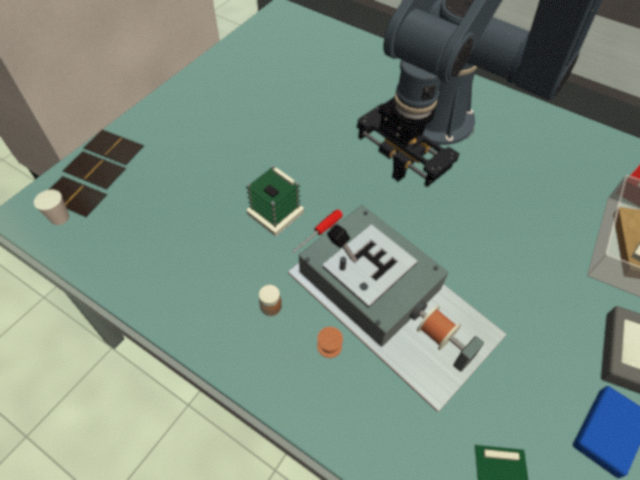

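The knob is at (118,151) in the scene crop and (575,91) in the side crop. That matches fore ≈ 0.28 in the far right slot next to the pin. The bystanders are unmoved and the arm is clear.

```bash
python3 -c "
from rig import sign_off;print(sign_off())"
```

```text
the job is handed in; nothing more can be done
None
```

The lever is fully home in the far right slot, the one with the tall index pin, and I handed the job in at about 10.4 s of the 51 s allowed. I pushed the knob from outside with the fingers shut. It went forward to the crossway's far wall (9 N), right to the side stop (9 N), then forward to the slot's end (11.5 N).

- **Lever position:** after I withdrew, the knob appeared where fore ≈ 0.28 and side ≈ -0.30 predict, within about 2 px in both cameras.
- **Surroundings:** the boards, jar, spare bobbin and screwdriver show no visible movement in the scene picture. The arm stands clear with the wrist force near zero.
- **Disagreements:** some hand-picked box corners missed the fitted winder pose by several pixels (one by nearly 7), but the slot, pin and plug points fitted to within about 2 px. The fingers went about 8 to 9 mm further than predicted before the side stop, which I put down to the shut fingertips being thinner than I assumed.

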